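# Roll-test two bar blanks on the ramp

## Robot

A 6-joint arm with a two-finger parallel gripper is mounted at the origin on the work surface. World frame = base frame: x ahead of the robot, y to its left, z up, the work surface at z = 0. Lengths are in mm, angles in rad, forces in N, time in s.
With the tool pointing down it reaches from about 350 to 975 mm from the base axis. Payload 7.1 kg.
Tool frame: the origin (TCP) lies at the very end of the fingers, on their centre line; the grasp point (between the pads) lies 19 mm behind it (ctrl.tcp_to_grasp is the distance from the TCP to the grasp point, in mm); z points along the fingers, x is the direction in which the jaws open and shut, and the axes are right-handed (so a half turn about z gives the same grasp; the last joint's range is limited). The gripper opens to 88 mm and grips with 3 to 60 N. Pads are 20 mm wide; open, the fingers measure 115 mm over their backs; the gripper's body (75 mm by 178 mm) begins 61 mm behind the grasp point.
Start: joints at [-1.255, 0.423, 1.63, -0, 1.089, -0.019], TCP at [205.38, -590.274, 222.675] pointing down, gripper open.
Joint ranges: [-3, 3], [-0.9, 2.11], [0.09, 2.58], [-1.31, 4.45], [0.11, 2.69], [-2.54, 2.54]. Speed limits (rad/s): [2.39, 2.39, 3.01, 3.14, 3.14, 3.14].

## Interface

Orientations are given as a rotation vector (axis times angle).
In Python, from workcell import get_obs, viewer, ctrl, masks_of gives the robot as it stands. The module is installed in compiled form; this text tells all that it offers.
- The arm moves only by the shell command python3 -m inch 'ROWS'. ROWS is JSON, a list of rows, each an object of numbers: "tx", "ty", "tz": the shift along the tool's x, y, z in cm; "ax", "ay", "az": the turn, a rotation vector about the tool's x, y, z in degrees; "jaw": the opening, from 0 (shut) to 1 (fully open). In form: [{"tx": .., "ty": .., "tz": .., "ax": .., "ay": .., "az": .., "jaw": ..}, ...]. A call has 1 to 12 rows; each row shifts and turns the commanded pose from where the row before left it, along the tool's axes as they then stand; what a row does not reach is not made up. A row lasts 1/8 s, in which the tool goes at most 62.5 mm and 10.7 degrees, less where a joint would pass 70% of its speed; a pose out of reach is approached as far as the arm can. A call is refused whole if a number of a shift passes 6.25 or a number of a turn 10.7, either way. A call with a gripper value outside its range is refused whole. The fingers move at their own pace and stop on an object; the grip force is fixed at half the most. Time passes only in rows, so rows that do not move let the fingers close. It gives the time, the measured TCP pose, the force and the opening at its end, in the units of the state.
- get_obs(): the state, without advancing time (a new reading comes with each control period).
- viewer.get_image(name): name is "scene" or "top" or "wrist"; returns (picture, depth): 480x640x3 uint8, red, green, blue; 480x640 float32, mm along the optical axis (not along the pixel's ray), 0 where there is no reading.
- viewer.get_calibration(name): a dict with "fx", "fy", "cx", "cy" (pixels), "rvec" (rotation vector, rad) and "tvec" (3), from world to camera coordinates, as OpenCV has them. Camera axes: x right, y down, z forward; pixel columns grow to the right and rows downward; lengths in mm; the calibration is good to about 2 mm. A picture is of the moment at which its call begins: read the wrist's pose just before it. get_calibration takes no time and is no camera call; for the wrist camera it gives the pose at the moment of the call.
- ctrl.close_job(): hands the job in, once; it reports no verdict.
Trained networks look in the newest picture that a camera, given by its name, has taken for a name from the list of things; names that differ only in an ending like _2 or _b are one class to them, and where a whole thing is asked for, a point or a joint stands for the part that bears it (a point fixed in the world has none). Each returns a list of dicts, best first, with "score" (0 to 1); they miss things now and then, are a little off and sometimes report something else, mostly with a low value. They report only what shows in the picture. A call takes as long as a camera call. They do not tell look-alikes from the thing itself.
- masks_of(camera, thing): "pixels" (480x640 bool, what is visible of it) and "location" ([column, row] in pixels, amid what is visible of it).
The state is a dict: "t": time; "qpos": joint angles; "qvel": joint speeds; "joint_torque": joint torques, N m; "ee_pos": TCP position; "orientation": TCP orientation; "ft_force": force on the tool from outside, world axes, zero at the start; "moment": the same for the moment, N m; "width": finger opening in mm.
Only numpy, scipy, OpenCV 4.12 (cv2) and the standard library are available. Lean on these libraries where they do the work, as an engineer would, in place of code of your own. Each camera call takes 0.05 s, during which the arm holds its last target. There are 200 camera calls.

## Task

The dark hexagonal blank on the blue-sided test ramp has failed the roll test (it stayed where it was released), so lift it off and put it in the red reject tray. Then take the round aluminium blank from the bench, lay it across the deck close to the ramp's top edge and let go, so that it rolls down by itself into the catch tray at the ramp's foot; do not push or carry it down.

Things in the scene. Friction and masses are not known exactly. Their poses are not given: they have to be found in the camera images.
- ramp_origin (a point): Fixed test ramp. Point at bench height under it: x downhill, y across, z up. Bare aluminium deck from x -150 (top edge) to 100 mm, sloping 9 degrees; surface 45 mm above the bench at x = 0, falling 1.58 mm per 10 mm. 140 mm wide between blue rails about 12 mm high. At x = 100 it drops about 20 mm into the black-floored catch tray (to x = 194, 60 mm end wall), part of the ramp.
- hex_centre (a point): Centre of the dark steel hexagonal blank, 80 mm long, 30 mm across flats, 0.2 kg, loose, lying crosswise flat on the ramp's deck at about ramp x = -20 mm. Its own x runs along its length. Its centre is 15 mm above the deck. Flat-sided, it stays put on the slope.
- round_centre (a point): Centre of the round bright aluminium blank, a plain cylinder 80 mm long, 30 mm in diameter, 0.16 kg, loose, lying on the bench (centre 15 mm up). Its own x runs along its length. On the deck it starts rolling as soon as it is let go.
- reject_tray_in (a point): Red open reject tray, fixed, 190 mm along its x, 160 mm along its y, 40 mm high, walls and floor 5 mm thick. The point lies at the centre of its inner floor, 5 mm above the bench.
Things that resemble listed ones, but are neither listed nor needed, are in the scene too. What is shaped like the part that bears hex_centre but green, orange or turquoise is not meant.

How it is judged:
By the outcome, as a careful person would: the job done as asked, in the order asked, and still so for the second after the job is handed in, with the robot touching nothing.
It also fails if it takes over 54 s, if anything falls off the work surface, if the arm or the gripper's body presses on something with over 40 N, if the wrist force passes 120 N, or if a joint passes its speed limit or range.

## Working session

There is one attempt and no reset: what is moved stays moved. The work goes in short steps, Python scripts to look and compute and a shell command to move; the robot and the scene stay as the last step left them, time stands still between calls to the robot, and variables do not carry over. Pictures are saved under pics/ and viewed, about 8 in all and at most 12, crops included, and the job is handed in when it is done.

```bash
mkdir -p pics; cat > h.py <<'E'
import numpy as np, cv2
from workcell import get_obs, viewer, ctrl, masks_of
def grab(n,save=None):
    c=viewer.get_calibration(n); p,d=viewer.get_image(n)
    if save: cv2.imwrite('pics/'+save,p[:,:,::-1])
    return c,p,d
def pts(c,d,m):
    v,u=np.nonzero(m&(d>0)); z=d[v,u]
    P=np.stack([(u-c['cx'])/c['fx']*z,(v-c['cy'])/c['fy']*z,z],1)
    R=cv2.Rodrigues(np.array(c['rvec'],float))[0]
    return (P-np.array(c['tvec']).ravel())@R
E
python3 - <<'E'
from h import *
o=get_obs();print(o['t'],o['ee_pos'],o['orientation'])
for n in ('top','scene'):
    c,p,d=grab(n,n+'0.png')
    for t in ('ramp_origin','hex_centre','round_centre','reject_tray_in'):
        for r in masks_of(n,t)[:4]:
            m=r['pixels'];P=pts(c,d,m)
            if len(P)<5: continue
            col=np.median(p[m],0)
            rc=cv2.minAreaRect(P[:,:2].astype(np.float32))
            print(n,t,round(r['score'],2),np.round(r['location']),m.sum(),col,'med',np.round(np.median(P,0)),'z95',P[:,2].max().round(),'rect',np.round(rc[0]),np.round(rc[1]),round(rc[2]))
E
```

```text
0.0 [ 205.20015764 -589.75296397  221.92926604] [-2.55976466e+00  1.81977615e+00  1.91301763e-03]
top ramp_origin 0.56 [315. 197.] 12985 [255. 255. 254.] med [623.   8.  45.] z95 83.0 rect [633.   4.] [380. 158.] 3
top hex_centre 0.95 [372. 333.] 771 [255. 194.   0.] med [ 357. -105.   29.] z95 35.0 rect [ 355. -107.] [38. 86.] 8
top hex_centre 0.69 [237. 236.] 695 [  0. 246. 232.] med [552. 163.  29.] z95 35.0 rect [553. 167.] [80. 38.] 1
top hex_centre 0.61 [325. 215.] 674 [164. 162. 155.] med [575. -11.  77.] z95 83.0 rect [577. -10.] [33. 80.] 6
top hex_centre 0.56 [405. 160.] 639 [ 69. 231.  90.] med [ 706. -174.   29.] z95 35.0 rect [ 711. -177.] [81. 35.] 14
top round_centre 0.94 [180. 252.] 609 [255. 255. 252.] med [520. 275.  28.] z95 34.0 rect [522. 278.] [29. 79.] 84
top reject_tray_in 0.9 [474. 254.] 8441 [255.  38.   1.] med [ 511. -309.    6.] z95 44.0 rect [ 514. -311.] [178. 203.] 79
scene ramp_origin 0.57 [356. 321.] 19501 [188. 194. 196.] med [669.  10.  39.] z95 81.0 rect [577.  17.] [447. 183.] 2
scene hex_centre 0.84 [336. 267.] 995 [121. 124. 125.] med [591.  -9.  75.] z95 82.0 rect [573.  -7.] [51. 82.] 4
scene hex_centre 0.8 [239. 376.] 1386 [ 90.5 168.  100. ] med [ 724. -174.   28.] z95 33.0 rect [ 701. -176.] [108.  37.] 14
scene hex_centre 0.73 [264. 213.] 760 [254. 170.  98.] med [ 368. -103.   25.] z95 80.0 rect [ 383. -100.] [150.  81.] 7
scene hex_centre 0.69 [431. 265.] 880 [ 88. 174. 166.] med [565. 163.  26.] z95 34.0 rect [540. 172.] [115.  46.] 1
scene round_centre 0.81 [486. 245.] 745 [207. 211. 203.] med [536. 275.  26.] z95 33.0 rect [525. 286.] [43. 85.] 84
scene reject_tray_in 0.59 [150. 289.] 10462 [227.  79.  75.] med [ 513. -305.    7.] z95 44.0 rect [ 487. -306.] [189. 245.] 79
```

View pics/top0.png

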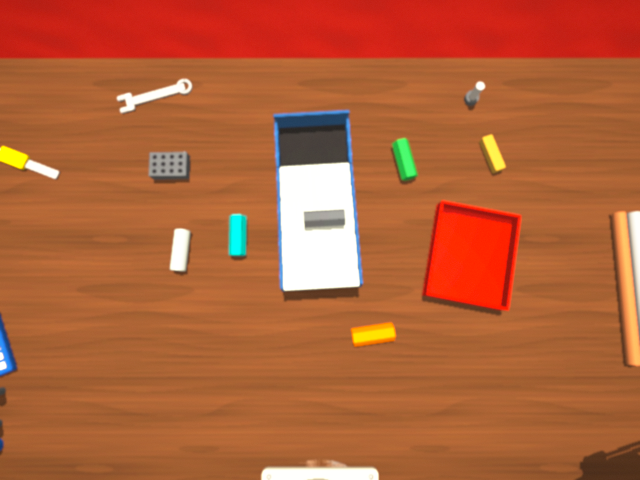

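View pics/scene0.png

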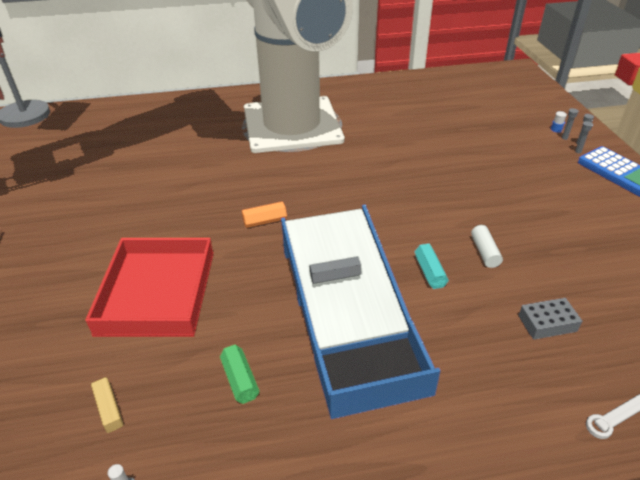

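The top view shows the dark hex on the ramp at (325,217), the round blank at (180,250) and the red tray at (473,255). The downhill direction is up in the picture, which is world +x. The scene view agrees, and the coloured hexes are decoys.

```bash
cat >> h.py <<'E'
def rect(Q):
    r=cv2.minAreaRect(Q.astype(np.float32)); (a,b),w,t=r[0],r[1],r[2]
    if w[0]<w[1]: w=(w[1],w[0]); t+=90
    return np.round([a,b,w[0],w[1],(t+90)%180-90],1)   # centre, long, short, long-axis yaw
def trim(P,lo,hi): return P[(P[:,2]>lo)&(P[:,2]<hi)]
E
python3 - <<'E'
from h import *
import json
c,p,d=grab('top')
ms={t:masks_of('top',t) for t in ('ramp_origin','hex_centre','round_centre','reject_tray_in')}
hsv=cv2.cvtColor(p,cv2.COLOR_RGB2HSV)
m=np.zeros((480,640),bool); m[95:300,265:370]=1
P=pts(c,d,m&(hsv[...,0]>100)&(hsv[...,0]<125)&(hsv[...,1]>100)); print('blue',rect(P[:,:2]),P[:,2].min(),P[:,2].max())
# rail-top: fit lines left/right
D=pts(c,d,m&(p.min(2)>235)); A=np.c_[D[:,:2],np.ones(len(D))]; s,*_=np.linalg.lstsq(A,D[:,2],rcond=None)
print('deck plane',s,'res',np.std(A@s-D[:,2]),rect(D[:,:2]),len(D))
for t in ms:
    for r in ms[t]:
        if t=='hex_centre' and abs(r['location'][0]-325)>15: continue
        P=pts(c,d,r['pixels']); print(t,round(r['score'],2),rect(P[:,:2]),np.percentile(P[:,2],[5,50,95]).round(1))
        if t=='hex_centre': Q=trim(P,72,90); print('  hi',rect(Q[:,:2]),Q.mean(0))
        if t=='round_centre': Q=trim(P,22,40); print('  hi',rect(Q[:,:2]),Q.mean(0))
        if t=='reject_tray_in': Q=trim(P,35,50); print('  hi',rect(Q[:,:2])); Q=trim(P,-5,12); print(' floor',rect(Q[:,:2]))
# bench height check
b=np.zeros((480,640),bool); b[380:430,200:500]=1; print('bench',np.median(pts(c,d,b)[:,2]))
cw=viewer.get_calibration('wrist'); R=cv2.Rodrigues(np.array(cw['rvec'],float))[0]; print('wristcam pos',-R.T@np.array(cw['tvec']).ravel(),R)
o=get_obs(); print(cv2.Rodrigues(np.array(o['orientation']))[0],o['t'],cw['fx'])
E
```

```text
blue [621.5   6.5 346.7 150.8   3.3] 4.895739344814457 82.38217015264128
deck plane [-1.60020913e-01 -6.56695443e-03  1.40646107e+02] res 2.2499246274397287 [574.5   3.7 258.5 140.5   3.3] 8076
ramp_origin 0.86 [619.9   3.6 351.4 157.4   3.3] [ 7.3 44.8 67.9]
ramp_origin 0.67 [578.   -9.4  80.1  33.9 -86.4] [66.3 76.9 80.4]
hex_centre 0.93 [580.3  -9.1  79.8  38.4 -86.2] [65.5 76.9 80.4]
  hi [577.5  -9.4  79.9  27.7 -85.2] [577.22402416  -9.00937466  77.43506719]
round_centre 0.84 [522.8 283.5  79.6  39.3  -4.7] [16.3 27.9 31.7]
  hi [522.4 278.8  79.5  28.   -4.6] [522.05769693 277.40252654  28.2263499 ]
reject_tray_in 0.63 [ 515.1 -311.8  208.7  180.9  -10.7] [ 2.7  6.  40.1]
  hi [ 510.6 -302.3  190.5  161.3  -11.1]
 floor [ 515.1 -311.8  208.7  180.9  -10.7]
bench 0.4365041106845533
wristcam pos [ 278.0440241  -564.26483329  383.74884722] [[ 0.32866053 -0.94444734 -0.00121369]
 [-0.90628804 -0.31574246  0.2809781 ]
 [-0.26575224 -0.09124646 -0.95971341]]
[[ 3.28587912e-01 -9.44473390e-01  1.70145745e-05]
 [-9.44473388e-01 -3.28587913e-01 -5.41164337e-05]
 [ 5.67023151e-05  1.71219317e-06 -9.99999998e-01]] 0.75 357.35772066598474
```

```bash
cat >> h.py <<'E'
from scipy.spatial.transform import Rotation as Ro
def tool(yaw,tilt=0):  # tool x along yaw (deg), falling by tilt about horizontal; pointing down
    return Ro.from_euler('z',yaw,degrees=True)*Ro.from_euler('y',tilt,degrees=True)*Ro.from_matrix(np.diag([1.,-1,-1]))
def plan(p1,R1,n,p0=None,R0=None):
    o=get_obs(); p0=np.array(o['ee_pos'] if p0 is None else p0); R0=R0 or Ro.from_rotvec(o['orientation'])
    dr=(R0.inv()*R1).as_rotvec(); R=R0; p1=np.array(p1,float)
    print('from',p0.round(1),'turn deg',np.degrees(dr).round(1),'n',n)
    for i in range(n):
        s=R.inv().apply((p1-p0)/n)/10; print(','.join('{"tx":%.2f,"ty":%.2f,"tz":%.2f,"ax":%.1f,"ay":%.1f,"az":%.1f}'%(*s,*np.degrees(dr/n)) .split('\n')))
        R=R*Ro.from_rotvec(dr/n)
YAW=3.3; ORG=np.array([598.5,5,0]); U=np.array([np.cos(np.radians(YAW)),np.sin(np.radians(YAW)),0]); V=np.array([-U[1],U[0],0])
N=np.cos(np.radians(9))*np.array([0,0,1])+np.sin(np.radians(9))*U
def deck(x,y,h): return ORG+x*U+y*V+np.array([0,0,45-.1584*x])+h*N
E
python3 - <<'E'
from h import *
# hex ramp coords
q=np.array([577.4,-9.2,0])-ORG; x,y=q@U,q@V; print(x,y)
plan(deck(x,y,110),tool(4,9),12)
E
```

```text
-21.882421513381875 -12.961852827072331
from [ 205.4 -590.3  222.7] turn deg [ -5.9  -7.7 -74.7] n 12Traceback (most recent call last):
  File "<stdin>", line 4, in <module>
  File "h.py", line 25, in plan
    s=R.inv().apply((p1-p0)/n)/10; print(','.join('{"tx":%.2f,"ty":%.2f,"tz":%.2f,"ax":%.1f,"ay":%.1f,"az":%.1f}'%(*s,*np.degrees(dr/n)) .split('\n')))
                                                                                                                  ^^^^^^^^^^^^^^^^^^^^^^^^^^^^^
AttributeError: 'tuple' object has no attribute 'split'
```

```bash
sed -i "s/print(','.join(\(.*\) .split('\\\\n')))/print((\1)+',')/" h.py; grep -n '"tx"' h.py
python3 - <<'E'
from h import *
plan(deck(-25,-13,110),tool(4,9),12)
E
```

```text
25:        s=R.inv().apply((p1-p0)/n)/10; print(('{"tx":%.2f,"ty":%.2f,"tz":%.2f,"ax":%.1f,"ay":%.1f,"az":%.1f}'%(*s,*np.degrees(dr/n)))+',')
from [ 205.4 -590.3  222.7] turn deg [ -5.9  -7.7 -74.7] n 12
{"tx":-3.52,"ty":-4.63,"tz":0.54,"ax":-0.5,"ay":-0.6,"az":-6.2},
{"tx":-2.99,"ty":-4.99,"tz":0.54,"ax":-0.5,"ay":-0.6,"az":-6.2},
{"tx":-2.43,"ty":-5.29,"tz":0.52,"ax":-0.5,"ay":-0.6,"az":-6.2},
{"tx":-1.84,"ty":-5.53,"tz":0.50,"ax":-0.5,"ay":-0.6,"az":-6.2},
{"tx":-1.22,"ty":-5.70,"tz":0.47,"ax":-0.5,"ay":-0.6,"az":-6.2},
{"tx":-0.59,"ty":-5.80,"tz":0.43,"ax":-0.5,"ay":-0.6,"az":-6.2},
{"tx":0.05,"ty":-5.83,"tz":0.38,"ax":-0.5,"ay":-0.6,"az":-6.2},
{"tx":0.68,"ty":-5.80,"tz":0.33,"ax":-0.5,"ay":-0.6,"az":-6.2},
{"tx":1.31,"ty":-5.69,"tz":0.27,"ax":-0.5,"ay":-0.6,"az":-6.2},
{"tx":1.92,"ty":-5.52,"tz":0.20,"ax":-0.5,"ay":-0.6,"az":-6.2},
{"tx":2.51,"ty":-5.28,"tz":0.13,"ax":-0.5,"ay":-0.6,"az":-6.2},
{"tx":3.07,"ty":-4.97,"tz":0.06,"ax":-0.5,"ay":-0.6,"az":-6.2},
```

```bash
python3 -m inch '[{"tx":-3.5,"ty":-4.6,"tz":0.5,"ax":-0.5,"ay":-0.6,"az":-6.2},{"tx":-3,"ty":-5,"tz":0.5,"ax":-0.5,"ay":-0.6,"az":-6.2},{"tx":-2.4,"ty":-5.3,"tz":0.5,"ax":-0.5,"ay":-0.6,"az":-6.2},{"tx":-1.8,"ty":-5.5,"tz":0.5,"ax":-0.5,"ay":-0.6,"az":-6.2},{"tx":-1.2,"ty":-5.7,"tz":0.5,"ax":-0.5,"ay":-0.6,"az":-6.2},{"tx":-0.6,"ty":-5.8,"tz":0.4,"ax":-0.5,"ay":-0.6,"az":-6.2},{"tx":0,"ty":-5.8,"tz":0.4,"ax":-0.5,"ay":-0.6,"az":-6.2},{"tx":0.7,"ty":-5.8,"tz":0.3,"ax":-0.5,"ay":-0.6,"az":-6.2},{"tx":1.3,"ty":-5.7,"tz":0.3,"ax":-0.5,"ay":-0.6,"az":-6.2},{"tx":1.9,"ty":-5.5,"tz":0.2,"ax":-0.5,"ay":-0.6,"az":-6.2},{"tx":2.5,"ty":-5.3,"tz":0.1,"ax":-0.5,"ay":-0.6,"az":-6.2},{"tx":3.1,"ty":-5,"tz":0.1,"ax":-0.5,"ay":-0.6,"az":-6.2}]'
cat > look.py <<'E'
from h import *
import sys
t,f=sys.argv[1:3]
c,p,d=grab('wrist',f)
o=get_obs(); print(o['t'],o['ee_pos'],Ro.from_rotvec(o['orientation']).as_matrix().round(3).tolist())
for r in masks_of('wrist',t)[:3]:
    P=pts(c,d,r['pixels'])
    if len(P)<5: continue
    print(r['score'],r['location'],np.median(p[r['pixels']],0),rect(P[:,:2]),P.mean(0).round(1),P[:,2].max())
    if t=='hex_centre':
        L=np.c_[(P-ORG)@U,(P-ORG)@V,(P-deck(0,0,0))@N]
        S=L[L[:,2]>np.percentile(L[:,2],98)-4]; print('top face: ',rect(S[:,:2]),'height',np.median(S[:,2]))
    else:
        S=P[P[:,2]>P[:,2].max()-8]; print('top',rect(S[:,:2]))
E
python3 look.py hex_centre w1.png
```

```text
0.8 [ 205.38741955 -590.2864944   222.69709538] [[0.329, -0.944, 0.0], [-0.944, -0.329, -0.0], [0.0, -0.0, -1.0]]$[0]: bad value
```

View pics/w1.png

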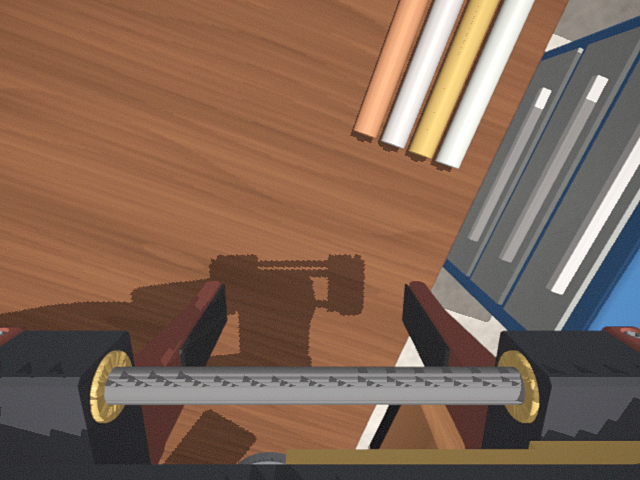

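The call was refused because every row needs all its keys, including jaw, so the picture only shows the start pose with the fingers at (220,320) and (410,320). I'm adding jaw to each row.

```bash
python3 -m inch '[{"tx":-3.5,"ty":-4.6,"tz":0.5,"ax":-0.5,"ay":-0.6,"az":-6.2,"jaw":1},{"tx":-3,"ty":-5,"tz":0.5,"ax":-0.5,"ay":-0.6,"az":-6.2,"jaw":1},{"tx":-2.4,"ty":-5.3,"tz":0.5,"ax":-0.5,"ay":-0.6,"az":-6.2,"jaw":1},{"tx":-1.8,"ty":-5.5,"tz":0.5,"ax":-0.5,"ay":-0.6,"az":-6.2,"jaw":1},{"tx":-1.2,"ty":-5.7,"tz":0.5,"ax":-0.5,"ay":-0.6,"az":-6.2,"jaw":1},{"tx":-0.6,"ty":-5.8,"tz":0.4,"ax":-0.5,"ay":-0.6,"az":-6.2,"jaw":1},{"tx":0,"ty":-5.8,"tz":0.4,"ax":-0.5,"ay":-0.6,"az":-6.2,"jaw":1},{"tx":0.7,"ty":-5.8,"tz":0.3,"ax":-0.5,"ay":-0.6,"az":-6.2,"jaw":1},{"tx":1.3,"ty":-5.7,"tz":0.3,"ax":-0.5,"ay":-0.6,"az":-6.2,"jaw":1},{"tx":1.9,"ty":-5.5,"tz":0.2,"ax":-0.5,"ay":-0.6,"az":-6.2,"jaw":1},{"tx":2.5,"ty":-5.3,"tz":0.1,"ax":-0.5,"ay":-0.6,"az":-6.2,"jaw":1},{"tx":3.1,"ty":-5,"tz":0.1,"ax":-0.5,"ay":-0.6,"az":-6.2,"jaw":1}]'
python3 look.py hex_centre w2.png
```

```text
t: 2.35
ee_pos: [593.6, -8.0, 157.2]
orientation: [3.119, 0.108, -0.237]
ft_force: [1.2, -0.3, 0.2]
width: 87.7
2.4 [597.10488733  -2.53282559 156.59622766] [[0.986, 0.076, -0.148], [0.075, -0.997, -0.015], [-0.148, 0.004, -0.989]]
0.79 [425.2, 415.0] [ 66. 144.  75.] [ 696.9 -185.6   45.4   41.4   14.2] [ 693.4 -175.6   27. ] 30.72478842240399
top face:  [  91.7 -188.2   32.6   20.2   15.3] height -1.4786279537375153
0.76 [103.2, 291.1] [209. 122.  51.] [444.3 -67.8 284.4  87.4  22.4] [364.6 -94.6  23.3] 249.22833531550697
top face:  [-162.5  -27.6  259.4   72.3   37.2] height -54.809288670819356
0.69 [310.0, 11.4] [ 44. 123. 117.] [551.7 155.1  88.   21.1   6.9] [556.2 155.6  23.2] 31.441075883735696
top face:  [-15.8 156.4  41.6   8.3  -6.8] height -17.659552577362852
```

View pics/w2.png

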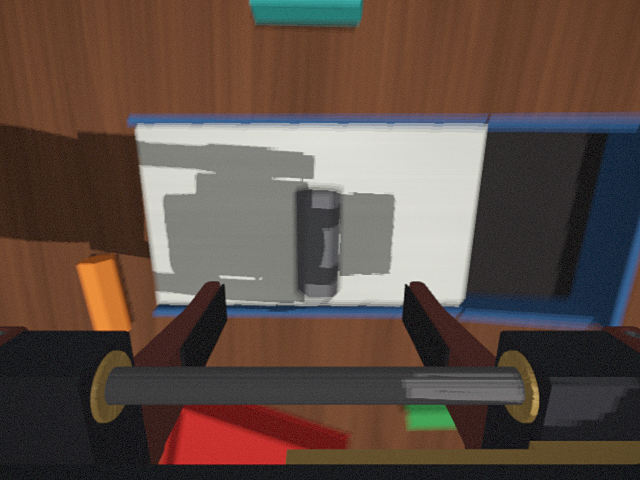

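The hex shows at about (320,240), between the fingers along the jaw axis. The picture was taken while the arm was still settling, so I'll measure again by height above the deck.

```bash
cat > hexm.py <<'E'
from h import *
get=grab('wrist'); c,p,d=grab('wrist')
o=get_obs(); print(o['t'],o['ee_pos'],Ro.from_rotvec(o['orientation']).as_euler('zyx',degrees=True).round(1))
m=np.zeros((480,640),bool); m[130:310,150:460]=1
P=pts(c,d,m); L=np.c_[(P-ORG)@U,(P-ORG)@V,(P-deck(0,0,0))@N]
# deck foot coordinates along slope
sl=U*np.cos(np.radians(9))-np.array([0,0,1])*np.sin(np.radians(9)); L[:,0]=(P-deck(0,0,0))@sl
D=L[np.abs(L[:,2])<10]; print('deck h',np.median(D[:,2]),D[:,0].min(),D[:,0].max(),D[:,1].min(),D[:,1].max())
for lo,hi in ((8,45),(22,45)):
    S=L[(L[:,2]>lo)&(L[:,2]<hi)&(abs(L[:,0]+20)<35)&(abs(L[:,1])<62)]; print(lo,len(S),rect(S[:,:2]),np.median(S[:,2]))
E
python3 hexm.py
```

```text
2.55 [592.469248    -8.92154822 156.73053122] [ -3.9  -8.7 179. ]
deck h -1.403572889926821 -153.9887917280023 99.4784809255433 -69.52875617899579 72.84074466893166
8 5045 [-22.  -11.8  80.8  34.7  89.9] 27.721249776130847
22 3692 [-22.2 -11.8  80.4  26.1  89.6] 28.282843361101417
```

```bash
python3 - <<'E'
from h import *
plan(deck(-21.9,-11.8,3),tool(3.3,9),1)
E
```

```text
from [592.5  -8.9 156.7] turn deg [ 0.5 -0.2  0.5] n 1
{"tx":0.16,"ty":-0.26,"tz":10.63,"ax":0.5,"ay":-0.2,"az":0.5},
```

```bash
python3 -m inch '[{"tx":0.16,"ty":-0.26,"tz":3.5,"ax":0.5,"ay":-0.2,"az":0.5,"jaw":1},{"tx":0,"ty":0,"tz":4,"ax":0,"ay":0,"az":0,"jaw":1},{"tx":0,"ty":0,"tz":2,"ax":0,"ay":0,"az":0,"jaw":1},{"tx":0,"ty":0,"tz":1.1,"ax":0,"ay":0,"az":0,"jaw":1},{"tx":0,"ty":0,"tz":0,"ax":0,"ay":0,"az":0,"jaw":1},{"tx":0,"ty":0,"tz":0,"ax":0,"ay":0,"az":0,"jaw":1}]'
python3 - <<'E'
from h import *
o=get_obs();print(o['t'],o['ee_pos']-deck(-21.9,-11.8,3),o['ft_force'],o['width'])
E
```

```text
t: 3.3
ee_pos: [578.4, -8.7, 53.2]
orientation: [3.127, 0.086, -0.241]
ft_force: [-0.6, -0.2, 0.0]
width: 88.1
3.3 [ 0.58698153 -0.65562457  1.80684235] [-0.59984156 -0.16192554  0.00271086] 88.13267303551432
```

```bash
python3 -m inch '[{"tx":0,"ty":0,"tz":0.2,"ax":0,"ay":0,"az":0,"jaw":0.5},{"tx":0,"ty":0,"tz":0,"ax":0,"ay":0,"az":0,"jaw":0.2},{"tx":0,"ty":0,"tz":0,"ax":0,"ay":0,"az":0,"jaw":0.2},{"tx":0,"ty":0,"tz":0,"ax":0,"ay":0,"az":0,"jaw":0.2},{"tx":0,"ty":0,"tz":0,"ax":0,"ay":0,"az":0,"jaw":0.2},{"tx":0,"ty":0,"tz":0,"ax":0,"ay":0,"az":0,"jaw":0.2},{"tx":0,"ty":0,"tz":0,"ax":0,"ay":0,"az":0,"jaw":0.2},{"tx":0,"ty":0,"tz":0,"ax":0,"ay":0,"az":0,"jaw":0.2}]'
```

```text
t: 4.3
ee_pos: [577.3, -8.3, 50.2]
orientation: [3.127, 0.087, -0.244]
ft_force: [-0.3, 0.3, -0.5]
width: 33.2
```

```bash
python3 -m inch '[{"tx":0,"ty":0,"tz":-2,"ax":0,"ay":0,"az":0,"jaw":0.2},{"tx":0,"ty":0,"tz":-4,"ax":0,"ay":0,"az":0,"jaw":0.2},{"tx":0,"ty":0,"tz":-4,"ax":0,"ay":0,"az":0,"jaw":0.2},{"tx":0,"ty":0,"tz":-1,"ax":0,"ay":0,"az":0,"jaw":0.2},{"tx":0,"ty":0,"tz":0,"ax":0,"ay":0,"az":0,"jaw":0.2}]'
python3 - <<'E'
from h import *
o=get_obs();print(o['width'])
plan([511,-303,140],tool(-11,0),6)
E
```

```text
t: 4.92
ee_pos: [594.0, -7.4, 158.5]
orientation: [3.127, 0.087, -0.244]
ft_force: [-0.7, -0.5, -1.6]
width: 33.1
33.11806432683832
from [594.   -7.4 158.5] turn deg [ 1.1  8.9 14.2] n 6
{"tx":-1.59,"ty":4.84,"tz":0.56,"ax":0.2,"ay":1.5,"az":2.4},
{"tx":-1.40,"ty":4.91,"tz":0.51,"ax":0.2,"ay":1.5,"az":2.4},
{"tx":-1.21,"ty":4.96,"tz":0.46,"ax":0.2,"ay":1.5,"az":2.4},
{"tx":-1.02,"ty":5.01,"tz":0.41,"ax":0.2,"ay":1.5,"az":2.4},
{"tx":-0.82,"ty":5.05,"tz":0.37,"ax":0.2,"ay":1.5,"az":2.4},
{"tx":-0.62,"ty":5.08,"tz":0.34,"ax":0.2,"ay":1.5,"az":2.4},
```

```bash
python3 -m inch '[{"tx":-1.6,"ty":4.8,"tz":0.6,"ax":0.2,"ay":1.5,"az":2.4,"jaw":0.2},{"tx":-1.4,"ty":4.9,"tz":0.5,"ax":0.2,"ay":1.5,"az":2.4,"jaw":0.2},{"tx":-1.2,"ty":5,"tz":0.5,"ax":0.2,"ay":1.5,"az":2.4,"jaw":0.2},{"tx":-1,"ty":5,"tz":0.4,"ax":0.2,"ay":1.5,"az":2.4,"jaw":0.2},{"tx":-0.8,"ty":5,"tz":0.4,"ax":0.2,"ay":1.5,"az":2.4,"jaw":0.2},{"tx":-0.6,"ty":5.1,"tz":0.3,"ax":0.2,"ay":1.5,"az":2.4,"jaw":0.2},{"tx":0,"ty":0,"tz":3,"ax":0,"ay":0,"az":0,"jaw":0.2},{"tx":0,"ty":0,"tz":4,"ax":0,"ay":0,"az":0,"jaw":0.2},{"tx":0,"ty":0,"tz":3.5,"ax":0,"ay":0,"az":0,"jaw":0.2},{"tx":0,"ty":0,"tz":1.3,"ax":0,"ay":0,"az":0,"jaw":0.2},{"tx":0,"ty":0,"tz":0.5,"ax":0,"ay":0,"az":0,"jaw":0.2},{"tx":0,"ty":0,"tz":0,"ax":0,"ay":0,"az":0,"jaw":0.2}]'
python3 - <<'E'
from h import *
o=get_obs();print(o['width'],Ro.from_rotvec(o['orientation']).as_euler('zyx',degrees=True).round(1))
E
```

```text
t: 6.42
ee_pos: [511.8, -302.3, 16.8]
orientation: [-3.125, 0.307, -0.004]
ft_force: [0.1, -0.7, -1.8]
width: 33.1
33.10356018250626 [  11.2    0.2 -179.9]
```

```bash
python3 -m inch '[{"tx":0,"ty":0,"tz":0.4,"ax":0,"ay":0,"az":0,"jaw":0.2},{"tx":0,"ty":0,"tz":0,"ax":0,"ay":0,"az":0,"jaw":0.2},{"tx":0,"ty":0,"tz":0,"ax":0,"ay":0,"az":0,"jaw":0.6},{"tx":0,"ty":0,"tz":0,"ax":0,"ay":0,"az":0,"jaw":1},{"tx":0,"ty":0,"tz":0,"ax":0,"ay":0,"az":0,"jaw":1},{"tx":0,"ty":0,"tz":0,"ax":0,"ay":0,"az":0,"jaw":1},{"tx":0,"ty":0,"tz":0,"ax":0,"ay":0,"az":0,"jaw":1},{"tx":0,"ty":0,"tz":-3,"ax":0,"ay":0,"az":0,"jaw":1},{"tx":0,"ty":0,"tz":-5,"ax":0,"ay":0,"az":0,"jaw":1},{"tx":0,"ty":0,"tz":-5,"ax":0,"ay":0,"az":0,"jaw":1},{"tx":0,"ty":0,"tz":-3,"ax":0,"ay":0,"az":0,"jaw":1},{"tx":0,"ty":0,"tz":0,"ax":0,"ay":0,"az":0,"jaw":1}]'
python3 - <<'E'
from h import *
c,p,d=grab('wrist','w3.png')
# round: axis yaw -4.6, jaw along the axis
plan([522.2,279.5,130],tool(-4.6),11)
E
```

```text
t: 7.92
ee_pos: [512.6, -303.4, 175.2]
orientation: [3.126, -0.308, 0.011]
ft_force: [0.7, 0.3, 0.4]
width: 87.7
from [ 511.5 -302.8  173.2] turn deg [-0.1 -0.2 -6.6] n 11
{"tx":-0.94,"ty":-5.21,"tz":0.40,"ax":-0.0,"ay":-0.0,"az":-0.6},
{"tx":-0.88,"ty":-5.22,"tz":0.40,"ax":-0.0,"ay":-0.0,"az":-0.6},
{"tx":-0.83,"ty":-5.23,"tz":0.40,"ax":-0.0,"ay":-0.0,"az":-0.6},
{"tx":-0.77,"ty":-5.24,"tz":0.40,"ax":-0.0,"ay":-0.0,"az":-0.6},
{"tx":-0.72,"ty":-5.25,"tz":0.40,"ax":-0.0,"ay":-0.0,"az":-0.6},
{"tx":-0.66,"ty":-5.25,"tz":0.40,"ax":-0.0,"ay":-0.0,"az":-0.6},
{"tx":-0.61,"ty":-5.26,"tz":0.40,"ax":-0.0,"ay":-0.0,"az":-0.6},
{"tx":-0.55,"ty":-5.27,"tz":0.39,"ax":-0.0,"ay":-0.0,"az":-0.6},
{"tx":-0.49,"ty":-5.27,"tz":0.39,"ax":-0.0,"ay":-0.0,"az":-0.6},
{"tx":-0.44,"ty":-5.28,"tz":0.39,"ax":-0.0,"ay":-0.0,"az":-0.6},
{"tx":-0.38,"ty":-5.28,"tz":0.39,"ax":-0.0,"ay":-0.0,"az":-0.6},
```

View pics/w3.png

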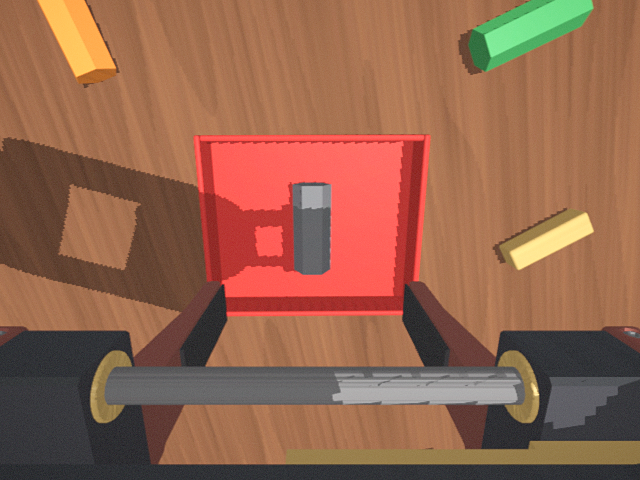

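The hex lies in the red tray at (312,228). Next is the round blank.

```bash
python3 -m inch '[{"tx":-0.9,"ty":-5.2,"tz":0.4,"ax":0,"ay":0,"az":-0.6,"jaw":1},{"tx":-0.9,"ty":-5.2,"tz":0.4,"ax":0,"ay":0,"az":-0.6,"jaw":1},{"tx":-0.8,"ty":-5.2,"tz":0.4,"ax":0,"ay":0,"az":-0.6,"jaw":1},{"tx":-0.8,"ty":-5.2,"tz":0.4,"ax":0,"ay":0,"az":-0.6,"jaw":1},{"tx":-0.7,"ty":-5.3,"tz":0.4,"ax":0,"ay":0,"az":-0.6,"jaw":1},{"tx":-0.7,"ty":-5.3,"tz":0.4,"ax":0,"ay":0,"az":-0.6,"jaw":1},{"tx":-0.6,"ty":-5.3,"tz":0.4,"ax":0,"ay":0,"az":-0.6,"jaw":1},{"tx":-0.6,"ty":-5.3,"tz":0.4,"ax":0,"ay":0,"az":-0.6,"jaw":1},{"tx":-0.5,"ty":-5.3,"tz":0.4,"ax":0,"ay":0,"az":-0.6,"jaw":1},{"tx":-0.4,"ty":-5.3,"tz":0.4,"ax":0,"ay":0,"az":-0.6,"jaw":1},{"tx":-0.4,"ty":-5.3,"tz":0.4,"ax":0,"ay":0,"az":-0.6,"jaw":1},{"tx":0,"ty":0,"tz":0,"ax":0,"ay":0,"az":0,"jaw":1}]'
sleep 0; cat > rm.py <<'E'
from h import *
grab('wrist');grab('wrist');c,p,d=grab('wrist','w4.png')
o=get_obs(); print(o['t'],o['ee_pos'],Ro.from_rotvec(o['orientation']).as_euler('zyx',degrees=True).round(2))
for r in masks_of('wrist','round_centre')[:3]:
    P=pts(c,d,r['pixels'])
    if len(P)<5: continue
    S=P[(P[:,2]>12)&(P[:,2]<40)]
    print(round(r['score'],2),np.round(r['location']),rect(P[:,:2]),'top',rect(S[:,:2]),P[:,2].max())
E
python3 rm.py
```

```text
t: 9.48
ee_pos: [520.6, 284.0, 127.3]
orientation: [-3.138, 0.121, 0.0]
ft_force: [0.4, 0.0, 0.2]
width: 87.9
9.625 [520.91695953 280.2179749  128.15423743] [ 4.6400e+00 -1.0000e-02 -1.7999e+02]
0.77 [318. 241.] [524.2 277.7  90.6  37.3  -4.5] top [524.3 281.5  80.1  29.5  -4.5] 30.720828530862576
0.19 [384. 445.] [539.9  78.9 200.6  17.7   7.5] top [543.6  77.3 194.1   8.1   3.3] 33.89906619803292
```

View pics/w4.png

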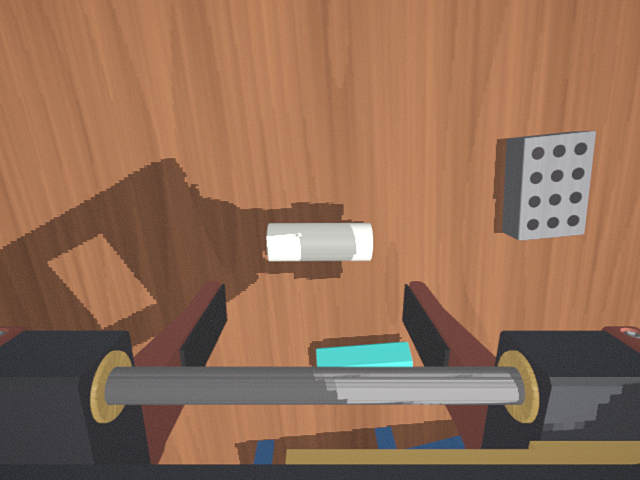

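The round blank is at (319,242). Its jaw-axis clearance is only 4 mm a side, so I'll check the fingers' own midpoint in this camera.

```bash
python3 - <<'E'
from h import *
c,p,d=grab('wrist'); o=get_obs(); R=Ro.from_rotvec(o['orientation']); pe=np.array(o['ee_pos'])
print(pe,c['cx'],c['cy'])
v,u=np.mgrid[:480,:640]
m=(d>0)&(d<300)&(v>270)&(v<420)&(u>100)&(u<540)
P=R.inv().apply(pts(c,d,m)-pe); U_=u[m&(d>0)]; 
for z0,z1 in ((-60,-40),(-40,-25),(-25,-12),(-12,3)):
    s=(P[:,2]>z0)&(P[:,2]<z1)
    l=s&(P[:,0]<-20)&(P[:,0]>-75); r=s&(P[:,0]>20)&(P[:,0]<75)
    print(z0,l.sum(),r.sum(),'inner',np.percentile(P[l,0],[1,99]).round(1),np.percentile(P[r,0],[1,99]).round(1),'y',np.percentile(P[l,1],[2,98]).round(1) ,np.percentile(P[r,1],[2,98]).round(1))
E
```

```text
[521.56648451 279.79203362 128.90755884] 314.2368809687141 244.57510264464352
-60 1761 1781 inner [-57.  -44.1] [43.  55.6] y [-12.8   3.4] [-12.8   3.7]
-40 1003 1009 inner [-54.2 -44.1] [43.  52.9] y [-12.6   7.9] [-12.7   7.9]
-25 674 658 inner [-53.1 -44.1] [43.  51.9] y [-12.6   8.2] [-12.7   8.2]
-12 520 529 inner [-53.1 -44.1] [43.1 52. ] y [-12.6   8.2] [-12.6   7.9]
```

```bash
python3 -m inch '[{"tx":0.28,"ty":0.05,"tz":4,"ax":0,"ay":0,"az":0,"jaw":1},{"tx":0,"ty":0,"tz":3.5,"ax":0,"ay":0,"az":0,"jaw":1},{"tx":0,"ty":0,"tz":1,"ax":0,"ay":0,"az":0,"jaw":1},{"tx":0,"ty":0,"tz":0,"ax":0,"ay":0,"az":0,"jaw":1},{"tx":0,"ty":0,"tz":0,"ax":0,"ay":0,"az":0,"jaw":1}]'
python3 - <<'E'
from h import *
c,p,d=grab('wrist','w5.png'); o=get_obs(); print(o['ee_pos'],o['ft_force'])
E
```

```text
t: 10.35
ee_pos: [525.9, 280.9, 45.9]
orientation: [-3.136, 0.128, -0.006]
ft_force: [0.2, 0.1, -1.1]
width: 87.7
[525.87100048 281.04634645  45.98326085] [ 0.33613128  0.1767738  -0.23592805]
```

View pics/w5.png

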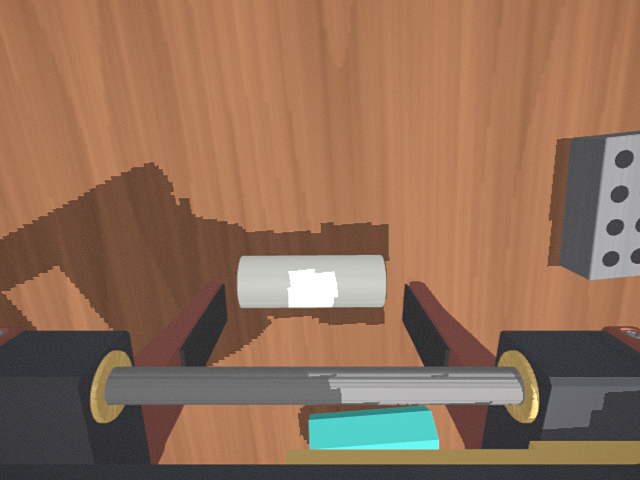

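The blank is centred between the fingers, spanning columns 238–386 against 226–404 for the fingers. I'm going down and gripping.

```bash
python3 -m inch '[{"tx":-0.07,"ty":0.15,"tz":1,"ax":0,"ay":0,"az":0,"jaw":1},{"tx":0,"ty":0,"tz":1.5,"ax":0,"ay":0,"az":0,"jaw":1},{"tx":0,"ty":0,"tz":1.2,"ax":0,"ay":0,"az":0,"jaw":1},{"tx":0,"ty":0,"tz":0.5,"ax":0,"ay":0,"az":0,"jaw":1},{"tx":0,"ty":0,"tz":0,"ax":0,"ay":0,"az":0,"jaw":1},{"tx":0,"ty":0,"tz":0,"ax":0,"ay":0,"az":0,"jaw":0.8},{"tx":0,"ty":0,"tz":0,"ax":0,"ay":0,"az":0,"jaw":0.8},{"tx":0,"ty":0,"tz":0,"ax":0,"ay":0,"az":0,"jaw":0.8},{"tx":0,"ty":0,"tz":0,"ax":0,"ay":0,"az":0,"jaw":0.8},{"tx":0,"ty":0,"tz":0,"ax":0,"ay":0,"az":0,"jaw":0.8}]'
```

```text
t: 11.65
ee_pos: [524.2, 279.4, 2.8]
orientation: [-3.137, 0.127, -0.004]
ft_force: [0.6, -0.0, 1.0]
width: 79.8
```

```bash
python3 -m inch '[{"tx":0,"ty":0,"tz":-2,"ax":0,"ay":0,"az":0,"jaw":0.8},{"tx":0,"ty":0,"tz":-5,"ax":0,"ay":0,"az":0,"jaw":0.8},{"tx":0,"ty":0,"tz":-5,"ax":0,"ay":0,"az":0,"jaw":0.8},{"tx":0,"ty":0,"tz":-2,"ax":0,"ay":0,"az":0,"jaw":0.8},{"tx":0,"ty":0,"tz":0,"ax":0,"ay":0,"az":0,"jaw":0.8}]'
cat >> h.py <<'E'
sl=U*np.cos(np.radians(9))-np.array([0,0,1])*np.sin(np.radians(9))
RT=Ro.from_matrix(np.stack([-V,-sl,-N],1))
E
python3 - <<'E'
from h import *
print(get_obs()['width'],deck(-130,0,60)); plan(deck(-130,0,60),RT,9)
E
```

```text
t: 12.28
ee_pos: [525.1, 279.8, 145.5]
orientation: [-3.135, 0.127, -0.01]
ft_force: [0.1, 0.8, -2.4]
width: 79.7
79.72316289202597 [478.08606792  -1.94302364 124.85330044]
from [525.1 279.8 145.5] turn deg [-7.9 -6.6 81.9] n 9
{"tx":-0.27,"ty":3.16,"tz":0.21,"ax":-0.9,"ay":-0.7,"az":9.1},
{"tx":0.24,"ty":3.16,"tz":0.26,"ax":-0.9,"ay":-0.7,"az":9.1},
{"tx":0.74,"ty":3.08,"tz":0.30,"ax":-0.9,"ay":-0.7,"az":9.1},
{"tx":1.22,"ty":2.92,"tz":0.34,"ax":-0.9,"ay":-0.7,"az":9.1},
{"tx":1.67,"ty":2.68,"tz":0.36,"ax":-0.9,"ay":-0.7,"az":9.1},
{"tx":2.08,"ty":2.38,"tz":0.38,"ax":-0.9,"ay":-0.7,"az":9.1},
{"tx":2.43,"ty":2.02,"tz":0.38,"ax":-0.9,"ay":-0.7,"az":9.1},
{"tx":2.72,"ty":1.60,"tz":0.38,"ax":-0.9,"ay":-0.7,"az":9.1},
{"tx":2.95,"ty":1.14,"tz":0.36,"ax":-0.9,"ay":-0.7,"az":9.1},
```

```bash
python3 -m inch '[{"tx":-0.3,"ty":3.2,"tz":0.2,"ax":-0.9,"ay":-0.7,"az":9.1,"jaw":0.8},{"tx":0.2,"ty":3.2,"tz":0.3,"ax":-0.9,"ay":-0.7,"az":9.1,"jaw":0.8},{"tx":0.7,"ty":3.1,"tz":0.3,"ax":-0.9,"ay":-0.7,"az":9.1,"jaw":0.8},{"tx":1.2,"ty":2.9,"tz":0.3,"ax":-0.9,"ay":-0.7,"az":9.1,"jaw":0.8},{"tx":1.7,"ty":2.7,"tz":0.4,"ax":-0.9,"ay":-0.7,"az":9.1,"jaw":0.8},{"tx":2.1,"ty":2.4,"tz":0.4,"ax":-0.9,"ay":-0.7,"az":9.1,"jaw":0.8},{"tx":2.4,"ty":2,"tz":0.4,"ax":-0.9,"ay":-0.7,"az":9.1,"jaw":0.8},{"tx":2.7,"ty":1.6,"tz":0.4,"ax":-0.9,"ay":-0.7,"az":9.1,"jaw":0.8},{"tx":3,"ty":1.1,"tz":0.4,"ax":-0.9,"ay":-0.7,"az":9.1,"jaw":0.8},{"tx":0,"ty":0,"tz":0,"ax":0,"ay":0,"az":0,"jaw":0.8},{"tx":0,"ty":0,"tz":0,"ax":0,"ay":0,"az":0,"jaw":0.8},{"tx":0,"ty":0,"tz":0,"ax":0,"ay":0,"az":0,"jaw":0.8}]'
cat > w.py <<'E'
from h import *
import sys
c,p,d=grab('wrist',sys.argv[1]); o=get_obs(); R=Ro.from_rotvec(o['orientation']); pe=np.array(o['ee_pos'])
q=pe-deck(0,0,0); print('tcp slope x,y,h',q@sl,q@V,q@N,o['width'],o['ft_force'].round(1) if hasattr(o['ft_force'],'round') else o['ft_force'])
P=pts(c,d,np.ones((480,640),bool))+R.apply([0.5,2.3,0]); Q=P-deck(0,0,0); L=np.c_[Q@sl,Q@V,Q@N]
D=L[(abs(L[:,2])<7)&(abs(L[:,1])<75)&(L[:,0]<110)]
A=np.c_[D[:,:2],np.ones(len(D))];print('deck fit',np.linalg.lstsq(A,D[:,2],rcond=None)[0],'x',D[:,0].min(),D[:,0].max())
for a in (-60,-20,20,60):
    s=D[abs(D[:,0]-a)<10]; print(a,len(s),s[:,1].min() if len(s) else 0,s[:,1].max() if len(s) else 0)
plan(deck(-130,0,10),RT,1)
E
python3 w.py w6.png
```

```text
t: 13.78
ee_pos: [475.8, -2.8, 121.9]
orientation: [2.194, -2.068, -0.16]
ft_force: [0.2, -0.9, -1.3]
width: 80.1
tcp slope x,y,h -133.37581507815833 -0.6856177332186117 56.836436477875516 79.75023414603365 [-0.8 -0.  -1.9]
deck fit [-6.25901780e-05  1.36670121e-03 -1.16227375e+00] x -155.74619550249145 12.97893471512788
-60 8819 -69.95221878136746 71.35527631795208
-20 10326 -69.91109242576356 71.13708841337476
20 1466 -69.93025879580155 71.04108206974024
60 0 0 0
from [475.9  -2.8 122. ] turn deg [ 0.2 -0.4  0. ] n 1
{"tx":-0.10,"ty":-0.20,"tz":4.68,"ax":0.2,"ay":-0.4,"az":0.0},
```

View pics/w6.png

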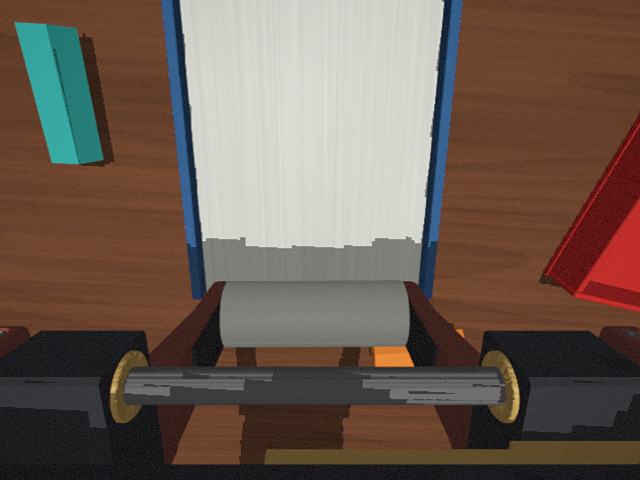

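The blank is held across the deck, centred between the rails at the top edge, with its axis level in the picture. I'm lowering in stages.

```bash
python3 -m inch '[{"tx":-0.13,"ty":-0.3,"tz":2.5,"ax":0.2,"ay":-0.4,"az":0,"jaw":0.8},{"tx":0,"ty":0,"tz":2,"ax":0,"ay":0,"az":0,"jaw":0.8},{"tx":0,"ty":0,"tz":0.4,"ax":0,"ay":0,"az":0,"jaw":0.8},{"tx":0,"ty":0,"tz":0,"ax":0,"ay":0,"az":0,"jaw":0.8},{"tx":0,"ty":0,"tz":0,"ax":0,"ay":0,"az":0,"jaw":0.8},{"tx":0,"ty":0,"tz":0,"ax":0,"ay":0,"az":0,"jaw":0.8}]'
python3 - <<'E'
from h import *
o=get_obs();q=np.array(o['ee_pos'])-deck(0,0,0); print(q@sl,q@V,q@N,o['ft_force'],o['width']); plan(deck(-128,.6,2.2),RT,1)
E
```

```text
t: 14.58
ee_pos: [471.6, -2.7, 73.8]
orientation: [2.197, -2.076, -0.162]
ft_force: [0.4, 0.1, -2.1]
width: 80.0
-130.0927720827387 -0.3899701707683567 8.584775262626298 [ 0.39487554  0.07972316 -2.09512986] 80.01981434437123
from [471.6  -2.7  73.8] turn deg [-0.  -0.  -0.1] n 1
{"tx":-0.10,"ty":-0.05,"tz":0.64,"ax":-0.0,"ay":-0.0,"az":-0.1},
```

```bash
python3 -m inch '[{"tx":-0.1,"ty":0,"tz":0.3,"ax":0,"ay":0,"az":0,"jaw":0.8},{"tx":0,"ty":0,"tz":0.2,"ax":0,"ay":0,"az":0,"jaw":0.8},{"tx":0,"ty":0,"tz":0.1,"ax":0,"ay":0,"az":0,"jaw":0.8},{"tx":0,"ty":0,"tz":0,"ax":0,"ay":0,"az":0,"jaw":0.8},{"tx":0,"ty":0,"tz":0,"ax":0,"ay":0,"az":0,"jaw":0.8}]'
python3 - <<'E'
from h import *
for i in range(3):
    grab('wrist',None); o=get_obs();q=np.array(o['ee_pos'])-deck(0,0,0); print(q@sl,q@V,q@N,o['ft_force'],o['width'])
E
```

```text
t: 15.2
ee_pos: [470.0, -1.8, 67.8]
orientation: [2.196, -2.076, -0.164]
ft_force: [-0.6, 0.0, 5.8]
width: 79.9
-130.611751194665 0.6550594960096578 2.407220357679872 [-2.03923444  0.31048033  6.19370392] 79.56752937033906
-130.63120900498063 0.6401555649896 2.4089237319018295 [-0.71109223  0.9621628   6.24292219] 79.81575042412253
-130.625889450271 0.6277136113162367 2.4009574749071945 [-1.8758244   1.67366032  6.81335104] 79.84224388110316
```

Contact with the deck shows as about 6–8 N. I'm easing up slightly and releasing.

```bash
python3 -m inch '[{"tx":0,"ty":0,"tz":-0.04,"ax":0,"ay":0,"az":0,"jaw":0.8},{"tx":0,"ty":0,"tz":0,"ax":0,"ay":0,"az":0,"jaw":0.8},{"tx":0,"ty":0,"tz":0,"ax":0,"ay":0,"az":0,"jaw":1},{"tx":0,"ty":0,"tz":0,"ax":0,"ay":0,"az":0,"jaw":1},{"tx":0,"ty":0,"tz":0,"ax":0,"ay":0,"az":0,"jaw":1},{"tx":0,"ty":0,"tz":0,"ax":0,"ay":0,"az":0,"jaw":1},{"tx":0,"ty":0,"tz":0,"ax":0,"ay":0,"az":0,"jaw":1},{"tx":0,"ty":0,"tz":0,"ax":0,"ay":0,"az":0,"jaw":1},{"tx":0,"ty":0,"tz":0,"ax":0,"ay":0,"az":0,"jaw":1},{"tx":0,"ty":0,"tz":0,"ax":0,"ay":0,"az":0,"jaw":1},{"tx":0,"ty":0,"tz":0,"ax":0,"ay":0,"az":0,"jaw":1},{"tx":0,"ty":0,"tz":0,"ax":0,"ay":0,"az":0,"jaw":1}]'
python3 - <<'E'
from h import *
c,p,d=grab('wrist','w7.png')
E
```

```text
t: 16.85
ee_pos: [470.0, -1.8, 67.6]
orientation: [2.196, -2.076, -0.164]
ft_force: [-0.4, -0.3, -0.6]
width: 88.1
```

View pics/w7.png

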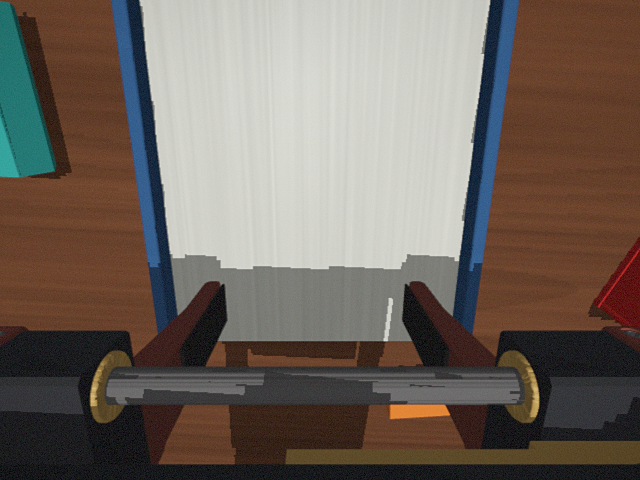

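The blank has left the gripper and the deck in view is empty. I'm lifting clear and checking with the fixed camera.

```bash
python3 -m inch '[{"tx":0,"ty":0,"tz":-3,"ax":0,"ay":0,"az":0,"jaw":1},{"tx":0,"ty":0,"tz":-5,"ax":0,"ay":0,"az":0,"jaw":1},{"tx":0,"ty":0,"tz":-5,"ax":0,"ay":0,"az":0,"jaw":1},{"tx":0,"ty":0,"tz":-2,"ax":0,"ay":0,"az":0,"jaw":1},{"tx":0,"ty":0,"tz":0,"ax":0,"ay":0,"az":0,"jaw":1},{"tx":0,"ty":0,"tz":0,"ax":0,"ay":0,"az":0,"jaw":1}]'
python3 - <<'E'
from h import *
c,p,d=grab('scene','s2.png')
for t in ('round_centre','hex_centre'):
    for r in masks_of('scene',t)[:5]:
        P=pts(c,d,r['pixels']); q=np.median(P,0); print(t,round(r['score'],2),np.round(r['location']),q.round(), 'ramp',((q-ORG)@U).round(),((q-ORG)@V).round(),np.median(p[r['pixels']],0))
E
```

```text
t: 17.65
ee_pos: [492.7, -0.4, 214.7]
orientation: [2.195, -2.075, -0.166]
ft_force: [-1.0, 0.1, -0.5]
width: 87.7
round_centre 0.83 [380. 372.] [771.  17.  36.] ramp 173.0 2.0 [211. 215. 208.]
hex_centre 0.93 [265. 213.] [ 368. -103.   24.] ramp -236.0 -94.0 [243. 160.  90.]
hex_centre 0.79 [429. 266.] [566. 162.  27.] ramp -23.0 159.0 [ 78.  168.5 160. ]
hex_centre 0.66 [240. 378.] [ 723. -174.   27.] ramp 114.0 -186.0 [ 84. 157.  92.]
hex_centre 0.58 [156. 283.] [ 521. -300.   30.] ramp -95.0 -300.0 [118. 120. 121.]
```

View pics/s2.png

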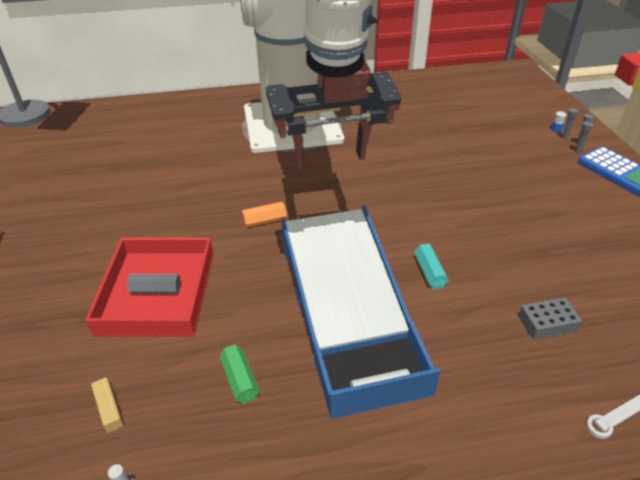

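The round blank lies in the catch tray at (380,378) and the dark hex in the red tray at (154,284). I'll let it settle briefly, check again that nothing moves, and hand in.

```bash
python3 -m inch '[{"tx":0,"ty":0,"tz":0,"ax":0,"ay":0,"az":0,"jaw":1},{"tx":0,"ty":0,"tz":0,"ax":0,"ay":0,"az":0,"jaw":1},{"tx":0,"ty":0,"tz":0,"ax":0,"ay":0,"az":0,"jaw":1},{"tx":0,"ty":0,"tz":0,"ax":0,"ay":0,"az":0,"jaw":1},{"tx":0,"ty":0,"tz":0,"ax":0,"ay":0,"az":0,"jaw":1},{"tx":0,"ty":0,"tz":0,"ax":0,"ay":0,"az":0,"jaw":1}]'
python3 - <<'E'
from h import *
c,p,d=grab('scene')
for r in masks_of('scene','round_centre')[:2]:
    q=np.median(pts(c,d,r['pixels']),0); print(round(r['score'],2),np.round(r['location']),q.round())
print(ctrl.close_job())
E
```

```text
t: 18.55
ee_pos: [493.6, -0.4, 215.9]
orientation: [2.196, -2.076, -0.164]
ft_force: [0.5, 0.4, 0.1]
width: 87.6
the job is handed in; nothing more can be done
None
```

The job is done and handed in at about 18.6 s of the 54 s allowed. I lifted the dark hex off the ramp and put it in the red reject tray. I then gripped the round blank by its ends, laid it across the deck about 20 mm from the top edge and let go, and it rolled down into the catch tray by itself.

**Last checks:**
- **Round blank:** the scene picture at 17.7 s showed it in the catch tray, at about ramp x = 173 mm and y = 2 mm.
- **Hex:** the same picture showed it in the reject tray.
- **Robot:** the gripper was empty and well clear of everything. The highest wrist force I read was about 7 N.

**Check that failed:** just before hand-in the detector returned nothing for the round blank. I have no second measurement proving it was still, only the earlier picture of it in the tray.

One early move was refused because the rows lacked the jaw value. Nothing moved, and I resent it correctly.

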